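Load, clip shut and turn the jeweller's tumbling barrel

TASK

Put every cast-resin pendant blank on the bench through the opening of the hand-cranked tumbling barrel (turn the crank first so that the opening faces straight up), then press the clip-in door fully home over the opening until both of its sprung tabs have caught. Next, holding the crank by its loose wooden grip, give the barrel three full turns, either way, and stop with the door on top again and everything still inside. Do not disturb the jar, the steel block and the hand tool lying around.

Things in the scene. Friction and masses are not known exactly. Their poses are not given: they have to be found in the camera images.
- axle (a point): Fixed point on the tumbling barrel's level axle, at the barrel's middle, 135 mm above the bench; it does not turn with the barrel. x along the axle, pointing away from the crank; z up. The crank end faces the robot, give or take 0.2 rad. The barrel is hexagonal, pale grey, with round teal end plates 188 mm across whose outer faces are 78 mm either side of this point along x.
- machine: Green base plate, 215 (x) by 210 by 14 mm, bolted to the bench under the barrel, with two aluminium stands 70 mm wide that carry the axle 88 mm either side of the middle; axes as the axle's. Origin under its centre, on the bench, 135 mm below the axle point.
- mouth (a point): Centre of the barrel's loading opening, in the plane of the outer flat face, 80 mm from the axle line; turns with the barrel. x along the axle, z straight out. The opening is 110 (x) by 76 mm (y) in a face 150 by 92 mm with a wall 6 mm thick; under its two x ends are the ledges that the door's tabs catch behind. The barrel's floor is 154 mm below; inside it is 142 mm long, 148 across flats.
- barrel (a joint): Turn of barrel and crank (rad): 0 with the opening straight up, growing as the crank turns clockwise seen from the crank end (the barrel's top then moves towards the axle's -y). It counts on without limit both ways, 6.28 a turn, and starts between -1.4 and 1.4. A steady friction of 0.35 N m (about 5.5 N at the grip) keeps it where it is left.
- grip_mid (a point): Middle of the crank's wooden grip, a sleeve 27 mm thick, 108 mm long, parallel to the axle, 65 mm from the axle line and 172 mm from the axle point towards the crank end; on the opening's side (straight above the axle when the opening is up). It spins freely on its spindle, so held fingers need not turn as it goes round. The crank arm begins 54 mm inward of it. Nothing stands under its circle.
- grip: The same wooden grip as a body; origin on its axis at the inner end, 58 mm from grip_mid.
- door_grip (a point): Middle of the clip-in door's grasping rib, 70 (x) by 18 (y) mm, 26 mm high, on a loose teal panel 134 (x) by 90 (y) by 6 mm, 0.12 kg; 19 mm above the panel's underside, z out of its outside. The door starts on the bench tabs down, this point 47 mm up. Home, this point is 19 mm out from the point mouth on its z axis, x axes parallel, either way round; pushing it home takes 10 to 20 N, and it then clicks.
- tab_a (a joint): How far (m) the orange sprung tab at the door's -x end is pushed inwards: about 0 when relaxed or caught, up to 0.0055 to 0.0085 while its barb slides past the opening's edge. The tab is 50 mm wide and hangs 28 mm below the panel; the barbs meet the edge about 17 mm before the door is home. The door has 3 mm of play each way in x and y and its tapered tabs find their way in from 5 mm off.
- tab_b (a joint): The same for the tab at the door's +x end.
- blank1_mid (a point): Centre of the teal pendant blank, a loose oblong of cast resin with round ends, 62 mm (x) by 38 mm (y) by 24 mm high, 55 g, lying flat on the bench at the start with this point 12 mm up. Absent in some starts.
- blank2_mid (a point): Centre of the amber pendant blank, a loose oblong of cast resin with round ends, 62 mm (x) by 38 mm (y) by 24 mm high, 55 g, lying flat on the bench at the start with this point 12 mm up. Absent in some starts.
- blank3_mid (a point): Centre of the dark red pendant blank, a loose oblong of cast resin with round ends, 62 mm (x) by 38 mm (y) by 24 mm high, 55 g, lying flat on the bench at the start with this point 12 mm up. Absent in some starts.
- blank4_mid (a point): Centre of the green pendant blank, a loose oblong of cast resin with round ends, 62 mm (x) by 38 mm (y) by 24 mm high, 55 g, lying flat on the bench at the start with this point 12 mm up. Absent in some starts.
- wax_jar: Bystander: amber glass jar with brass cap, 68 mm across, 62 mm high; origin at the centre of its underside.
- bench_block: Bystander: steel bench block 80 x 80 x 25 mm; origin at the centre of its underside.
- file: Bystander: hand tool with a wooden handle, 200 mm long, lying along its x axis.
Not all that is in view belongs to the job. Several things look just like the part that bears door_grip: the one meant starts nearest to the robot's base.

How it is judged (in metres and radians):
On the way, in this order (a step that is already met when the one before it is completed fails the run):
1. every blank is inside the barrel (distance between each of blank1_mid, blank2_mid, blank3_mid, blank4_mid and axle below 0.1 m and z of each of blank1_mid, blank2_mid, blank3_mid, blank4_mid in the frame of mouth below -0.004 m), for 0.3 s.
2. the door is home over the opening with both tabs caught and the blanks inside (all of step 1 and x of door_grip in the frame of mouth between -0.006 and 0.006 m and y of door_grip in the frame of mouth between -0.006 and 0.006 m and z of door_grip in the frame of mouth between 0.014 and 0.0225 m and angle between the z axis of door_grip and the z axis of mouth, either way round below 0.08 rad and value of joint each of tab_a, tab_b below 0.003 m), for 0.3 s.
3. the barrel has been turned one and a half turns with the fingers on the crank's grip and the door still home ((value of joint barrel above 9.42 rad or value of joint barrel below -9.42 rad) and contact force between the fingers and grip above 0.5 N and x of door_grip in the frame of mouth between -0.006 and 0.006 m and y of door_grip in the frame of mouth between -0.006 and 0.006 m and z of door_grip in the frame of mouth between 0.014 and 0.0225 m and angle between the z axis of door_grip and the z axis of mouth, either way round below 0.08 rad and value of joint each of tab_a, tab_b below 0.003 m), for 0.05 s.
4. the barrel has been turned three full turns with the fingers on the crank's grip and the door still home ((value of joint barrel above 18.45 rad or value of joint barrel below -18.45 rad) and contact force between the fingers and grip above 0.5 N and x of door_grip in the frame of mouth between -0.006 and 0.006 m and y of door_grip in the frame of mouth between -0.006 and 0.006 m and z of door_grip in the frame of mouth between 0.014 and 0.0225 m and angle between the z axis of door_grip and the z axis of mouth, either way round below 0.08 rad and value of joint each of tab_a, tab_b below 0.003 m), for 0.05 s.
At the end, for the whole second after the job is handed in: Every blank is in the barrel; the door is home (rib centre 14 to 22.5 mm out from the mouth, within 6 mm sideways, square within 0.08 rad, both tabs below 3 mm); the barrel, three full turns on (18.4 to 19.3 rad either way), is still with the door on top (all of step 2 and (value of joint barrel above 18.4 rad or value of joint barrel below -18.4 rad) and not (value of joint barrel above 19.3 rad or value of joint barrel below -19.3 rad) and velocity of joint barrel between -0.1 and 0.1 rad/s); the robot touches nothing.
It fails at once if a bystander (jar, steel block, hand tool) was moved more than 40 mm (distance of any of wax_jar, bench_block, file from where it was at the start of the episode above 0.04 m).
Of blank1, blank2, blank3, blank4 only 2 to 4 are there at a start; the rules pass over those that are not, and their reading is None.
At some moment in a run one of blank1, blank2, blank3, blank4, door may be knocked a few centimetres aside while the robot is not near it.
Once in a run the grip may slacken for a moment while it holds something.
It also fails if it takes over 210 s, if anything falls off the work surface, if the arm or the gripper's body presses on something with over 40 N, if the wrist force passes 120 N, or if a joint passes its speed limit or range.

ROBOT

A 6-joint arm with a two-finger parallel gripper is mounted at the origin on the work surface. World frame = base frame: x ahead of the robot, y to its left, z up, the work surface at z = 0. Lengths are in m, angles in degrees, forces in N, time in s.
With the tool pointing down it reaches from about 0.35 to 0.875 m from the base axis. Payload 4.2 kg.
Tool frame: the origin (TCP) lies midway between the tips of the shut fingers; the grasp point (between the pads) lies 19 mm behind it; z points along the fingers, y is the line along which they close (so a half turn about z gives the same grasp; the last joint's range is limited). The gripper opens to 87 mm and grips with 3 to 60 N. Pads are 19 mm wide; open, the fingers measure 117 mm over their backs; the gripper's body (75 mm by 190 mm) begins 51 mm behind the grasp point.
Start: joints at [92.051, 22.042, 0.453, 0, -68.411, -14.817], TCP at [0.138, 0.61, 0.223] pointing down, gripper open.
Joint ranges: [-179.83, 179.83], [-69.29, 118.12], [-61.27, 80.66], [-181.25, 117.63], [-171.15, -9.14], [-177.46, 177.46]. Speed limits (degrees/s): [159.86, 159.86, 180, 180, 180, 180].

INTERFACE

Orientations are given as a 3x3 rotation matrix whose columns are the frame's x, y, z axes.
In Python, from station import r, cams gives the robot as it stands.
- The arm moves only by the tool play_rows, never from a script. Its argument "commands" is text: rows parted by semicolons, each of 6 numbers parted by spaces: the shift along the world's x, y, z normalised to -1 to 1, where 1 is 30 mm, then the turn, a rotation vector about the world's x, y, z normalised to -1 to 1, where 1 is 0.15 rad. A call has 1 to 20 rows; each row shifts and turns the commanded pose from where the row before left it; what a row does not reach is not made up. A row lasts 1/10 s, in which the tool goes at most 50 mm and 8.59 degrees, less where a joint would pass 70% of its speed; a pose out of reach is approached as far as the arm can. A call with a number of a shift or a turn outside -1 to 1 is refused whole. A call with a gripper value outside its range is refused whole. "grip" is the finger opening in mm, from 0 to 87, set as the call begins (left out, the last holds). The fingers move at their own pace and stop on an object; the grip force is fixed at half the most. Time passes only in rows, so rows that do not move let the fingers close. It gives the time, the measured TCP pose, the force, the opening and the grip force at its end, in the units of the state.
- r.sense(): the state, without advancing time (a new reading comes with each control period).
- cams.capture(name): name is "scene" or "top" or "wrist"; returns (picture, depth): 480x640x3 uint8, blue, green, red; 480x640 float32, m along the optical axis (not along the pixel's ray), 0 where there is no reading.
- cams.camera_info(name): a dict with "mtx" (3x3 intrinsics, pixels), "k1" (the pictures are not rectified: a ray, as slopes to the right and down, at radius r is drawn at 1 + k1 r^2 times it, then the intrinsics apply), "R" (3x3) and "t" (3): a world point X has camera coordinates R X + t. Camera axes: x right, y down, z forward; pixel columns grow to the right and rows downward; lengths in m; the calibration is good to about 2 mm. A picture is of the moment at which its call begins: read the wrist's pose just before it. camera_info takes no time and is no camera call; for the wrist camera it gives the pose at the moment of the call.
- r.finish_job(): hands the job in; it is judged then, once.
The state is a dict: "time_s": time; "joints": joint angles; "joint_velocities": joint speeds; "effort": joint torques, N m; "tcp_pos": TCP position; "ee_rot": TCP orientation; "wrist_force": force on the tool from outside, world axes, zero at the start; "moment": the same for the moment, N m; "gripper_width": opening from 0.0 (shut) to 1.0 (fully open); "gripper_force": force on a finger pad.
Only numpy, scipy, OpenCV 4.12 (cv2) and the standard library are available. Lean on these libraries where they do the work, as an engineer would, in place of code of your own. Each camera call takes 0.05 s, during which the arm holds its last target. There are 200 camera calls.

## Working session

There is one attempt and no reset: what is moved stays moved. The work goes in short steps, Python scripts to look and compute and a tool call to move; the robot and the scene stay as the last step left them, time stands still between calls to the robot, and variables do not carry over. Pictures are saved under pics/ and viewed, at most 14 in all, crops included, and the job is handed in when it is done.

Besides the shell and the picture viewer there is one more tool, called after "Emit:" as a command line: name --argument value ..., lists and objects as JSON in quotes. play_rows: Moves the arm, as the interface text tells. Scaled input: -1 to 1 covers 30 mm each way for a shift and 0.15 rad each way for a turn. Its arguments: {"type":"object","properties":{"commands":{"type":"string"},"grip":{"type":"number"}},"required":["commands"]}

```bash
ls; mkdir -p pics
python3 - <<'E'
from station import r,cams
import cv2,numpy as np
for n in ("scene","top"):
    p,d=cams.capture(n); cv2.imwrite(f"pics/{n}0.png",p); np.save(f"{n}0.npy",d); c=cams.camera_info(n); print(n,c)
s=r.sense(); print(s["time_s"],s["tcp_pos"],s["ee_rot"])
E
```

```text
pics
scene {'mtx': array([[441.8775262 ,   0.        , 315.30032128],
       [  0.        , 441.8775262 , 237.61726951],
       [  0.        ,   0.        ,   1.        ]]), 'k1': -0.07429414859401468, 'R': array([[ 0.87068973,  0.49168538,  0.01203673],
       [ 0.33630191, -0.57731783, -0.74404647],
       [-0.35888776,  0.65188159, -0.66801944]]), 't': array([-0.55224873, -0.02196945,  1.56242285])}
top {'mtx': array([[567.62410817,   0.        , 319.43266969],
       [  0.        , 567.62410817, 232.25405888],
       [  0.        ,   0.        ,   1.        ]]), 'k1': 0.055549802139175715, 'R': array([[ 0.00544193, -0.99998072,  0.00299153],
       [-0.99842423, -0.0056005 , -0.05583627],
       [ 0.05585195, -0.00268296, -0.99843546]]), 't': array([0.11017672, 0.58972636, 1.82871189])}
0.1 [0.1379671  0.60905401 0.22157284] [[ 9.75252033e-01 -2.21095846e-01 -3.14768927e-04]
 [-2.21096042e-01 -9.75250194e-01 -1.89738532e-03]
 [ 1.12525557e-04  1.92002306e-03 -9.99998150e-01]]
```

View pics/scene0.png

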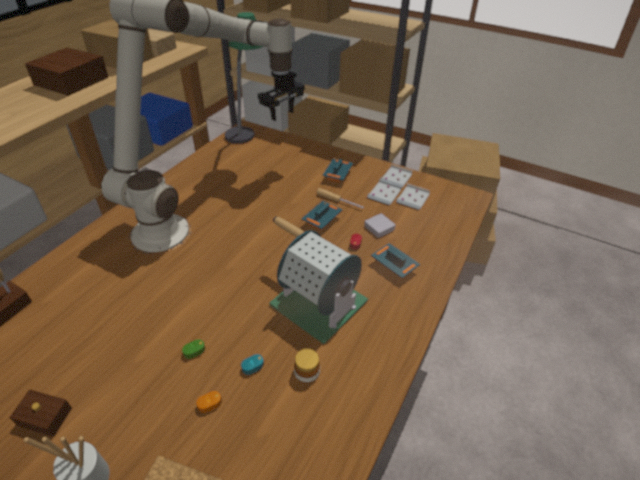

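View pics/top0.png

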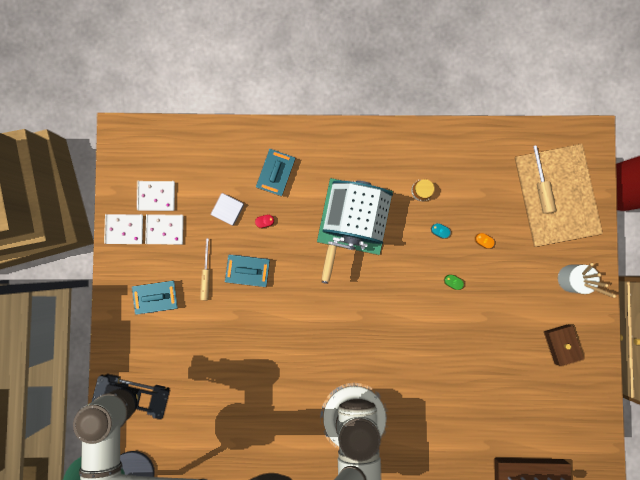

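The scene shows the barrel in the middle with its opening tilted to world +y. There are four blanks. In the top view these are teal (441,230), amber (485,240), green (454,282) and red (264,221). The likely door is at (248,270). The jar is at (425,190), the block at (228,209) and the file at (206,270).

```bash
cat > h.py <<'E'
import numpy as np,cv2
from station import r,cams
class V:
    def __init__(s,n,path=None):
        s.c=cams.camera_info(n); s.p,s.d=cams.capture(n); s.setup()
        if path: cv2.imwrite(path,s.p)
    def setup(s):
        s.hsv=cv2.cvtColor(s.p,cv2.COLOR_BGR2HSV); s.M=s.c["mtx"];s.k=s.c["k1"];s.R=s.c["R"];s.t=s.c["t"]; s.o=-s.R.T@s.t
    def rays(s,uv):
        uv=np.atleast_2d(np.asarray(uv,float))
        q=(uv-s.M[:2,2])/[s.M[0,0],s.M[1,1]]; x=q.copy()
        for _ in range(10): x=q/(1+s.k*(x**2).sum(1,keepdims=True))
        return np.c_[x,np.ones(len(x))]
    def plane(s,uv,z):
        w=s.rays(uv)@s.R; return s.o+w*((z-s.o[2])/w[:,2])[:,None]
    def pts(s,mask):
        v,u=np.nonzero(mask&(s.d>0)); c=s.rays(np.c_[u,v])*s.d[v,u][:,None]; return (c-s.t)@s.R
    def mask(s,lo,hi,box=None):
        m=cv2.inRange(s.hsv,np.array(lo),np.array(hi))>0
        if box: b=np.zeros_like(m);b[box[1]:box[3],box[0]:box[2]]=1;m&=b
        return m
    def blob(s,m,z):
        n,l,st,_=cv2.connectedComponentsWithStats(m.astype(np.uint8))
        i=1+np.argmax(st[1:,4]); v,u=np.nonzero(l==i); P=s.plane(np.c_[u,v],z)[:,:2]
        (c,wh,a)=cv2.minAreaRect((P*1000).astype(np.float32))
        w,E=np.linalg.eigh(np.cov(P.T)); e=E[:,1]
        return P.mean(0),np.array(c)/1000,np.array(wh),np.degrees(np.arctan2(e[1],e[0]))%180,len(u)
E
python3 - <<'E'
from h import *
np.set_printoptions(precision=4,suppress=True)
t=V("top")
def sh(u,v): print(u,v,t.hsv[v,u])
for a in [(441,230),(485,240),(454,282),(264,221),(248,265),(248,271),(329,263),(340,205),(425,190),(322,242)]: sh(*a)
for n,a in dict(teal=(441,230),amber=(485,240),green=(454,282),red=(264,221)).items():
    h=int(t.hsv[a[1],a[0],0]); b=(a[0]-16,a[1]-16,a[0]+16,a[1]+16)
    m=t.mask((0,140,60),(180,255,255),b)&(np.minimum(abs(t.hsv[:,:,0].astype(int)-h),180-abs(t.hsv[:,:,0].astype(int)-h))<7)
    print(n,t.blob(m,.012))
for n,a in dict(d1=(248,270),d2=(277,172),d3=(155,297)).items():
    m=t.mask((80,60,30),(115,255,255),(a[0]-35,a[1]-35,a[0]+35,a[1]+35)); print(n,t.blob(m,.031),np.linalg.norm(t.blob(m,.031)[1]))
    P=t.pts(m); P=P[(P[:,2]>.042)]; print(len(P),P.mean(0) if len(P) else 0, P[:,2].max() if len(P) else 0)
for n,a in dict(jar=(425,190),block=(228,209),file=(206,285)).items(): print(n,t.plane(a,.03))
b=np.zeros(t.d.shape,bool); b[240:290,315:345]=1
P=t.pts(b); P=P[P[:,2]>.1]; print("grip",len(P),P.min(0),P.max(0)); w=np.linalg.svd(P-P.mean(0))[2][0] if len(P) else 0; print(P.mean(0),w)
E
```

```text
441 230 [ 93 235 208]
485 240 [ 20 245 248]
454 282 [ 56 161 169]
264 221 [174 184 249]
248 265 [ 96 118 151]
248 271 [ 95 123 143]
329 263 [ 21 106 243]
340 205 [ 83  17 117]
425 190 [ 23 160 238]
322 242 [ 74 112 146]
teal (array([ 0.597 , -0.2811]), array([ 0.5973, -0.2803]), array([59.1731, 36.5603]), np.float64(66.76259385540473), 177)
amber (array([ 0.5688, -0.4221]), array([ 0.5689, -0.4221]), array([ 99.8465, 102.1883]), np.float64(149.13297543794778), 1024)
green (array([ 0.4313, -0.3221]), array([ 0.432 , -0.3215]), array([59.9905, 36.2516]), np.float64(62.86698070455062), 181)
red (array([0.6255, 0.2945]), array([0.6256, 0.294 ]), array([35.6953, 59.1595]), np.float64(101.50755413319193), 171)
d1 (array([0.4647, 0.3453]), array([0.4647, 0.3455]), array([132.3459,  88.2598]), np.float64(83.2971816608444), 1002) 0.5790623263877913
165 [0.4667 0.3453 0.0555] 0.0706497229269877
d2 (array([0.7838, 0.2576]), array([0.7834, 0.2578]), array([ 88.6949, 132.1646]), np.float64(160.11086096579527), 971) 0.824720510411047
155 [0.7804 0.2571 0.0562] 0.07096133399093861
d3 (array([0.3789, 0.6372]), array([0.3788, 0.6379]), array([ 87.67  , 132.7454]), np.float64(97.44841814628617), 1020) 0.7418835965618589
153 [0.3802 0.6368 0.0564] 0.07365062358667002
jar [[ 0.7271 -0.2272  0.03  ]]
block [[0.6618 0.4089 0.03  ]]
file [[0.4173 0.4754 0.03  ]]
grip 391 [0.4303 0.0385 0.1074] [0.5598 0.1056 0.1931]
[0.4962 0.0831 0.1774] [-0.955   0.284   0.0851]
```

Run:
```python
from h import *
np.set_printoptions(precision=4,suppress=True)
t=V("top"); s=V("scene")
print("amber",t.blob(t.mask((14,235,225),(26,255,255),(465,222,505,260)),.012))
m=t.mask((14,60,150),(26,150,255),(312,240,345,290)) 
P=t.pts(m); m2=P[:,2]>.1; v,u=np.nonzero(m&(t.d>0)); u,v=u[m2],v[m2]; P=P[m2]
print(len(P),P.mean(0),np.median(P[:,2])); 
w=np.linalg.svd(P-P.mean(0))[2][0]; print(w); a=(P-P.mean(0))@w; print(np.percentile(a,[1,5,50,95,99]))
g=np.zeros(t.d.shape,bool); g[v,u]=1
for z in (.165,.17,.175,.18,.185): print(z,t.blob(g,z))
# scene
print(s.hsv[228,290],s.hsv[224,284])
ms=s.mask((10,60,100),(26,170,255),(265,205,310,245)); Ps=s.pts(ms); Ps=Ps[Ps[:,2]>.1]; print(len(Ps),Ps.mean(0),Ps.min(0),Ps.max(0))
# green plate
mp=t.mask((60,60,40),(90,255,200),(305,165,405,265)); Pp=t.pts(mp); k=Pp[:,2]<.03; print("plate",k.sum(),Pp[k].min(0),Pp[k].max(0))
v,u=np.nonzero(mp&(t.d>0)); Q=t.plane(np.c_[u,v][k],.014)[:,:2]; print(cv2.minAreaRect((Q*1000).astype(np.float32)))
cv2.imwrite("pics/b.png",np.hstack([cv2.resize(t.p[160:290,300:410],None,fx=3.5,fy=3.5,interpolation=2),cv2.resize(s.p[195:345,260:380],None,fx=3.03,fy=3.0334,interpolation=2)[:455]]))
```

```text
amber (array([ 0.565 , -0.4258]), array([ 0.5663, -0.4231]), array([57.0601, 33.5752]), np.float64(57.37889178049274), 151)
293 [0.4904 0.0876 0.18  ] 0.1801808584556911
[-0.9797  0.2006 -0.0025]
[-0.0523 -0.0479 -0.0003  0.0482  0.0531]
0.165 (array([0.4905, 0.0873]), array([0.4903, 0.0865]), array([ 26.8413, 108.49  ]), np.float64(168.42739681099033), 293)
0.17 (array([0.4905, 0.0874]), array([0.4902, 0.0866]), array([ 26.762 , 108.1697]), np.float64(168.4273968109903), 293)
0.175 (array([0.4904, 0.0875]), array([0.4902, 0.0867]), array([ 26.6828, 107.8494]), np.float64(168.4273968109903), 293)
0.18 (array([0.4904, 0.0876]), array([0.4902, 0.0868]), array([ 26.6035, 107.5291]), np.float64(168.4273968109903), 293)
0.185 (array([0.4904, 0.0877]), array([0.4902, 0.0869]), array([ 26.5243, 107.2088]), np.float64(168.4273968109903), 293)
[ 18 116 152] [ 17 112 157]
264 [0.492  0.0782 0.1777] [ 0.4308 -0.0198  0.1606] [0.5711 0.1023 0.2287]
plate 550 [ 0.5196 -0.1186  0.0022] [0.7687 0.1212 0.0275]
((643.1593017578125, -0.30792236328125), (208.3905792236328, 212.4895782470703), 78.53367614746094)
```

View pics/b.png

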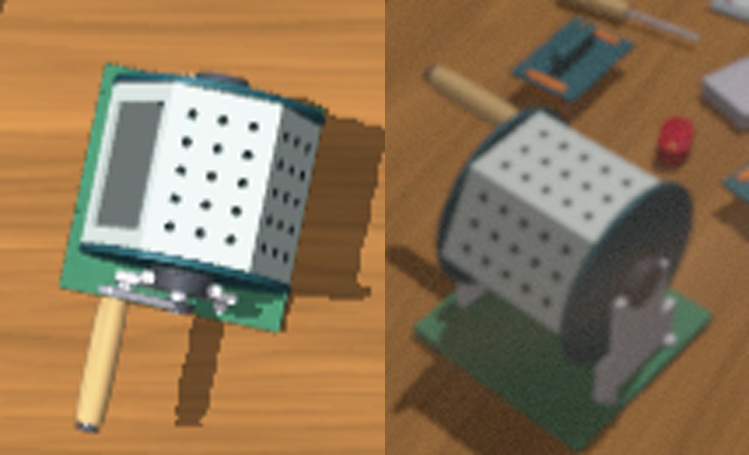

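Emit:
play_rows --commands "0.63 -0.96 0 0 0 0.15;0.63 -0.96 0 0 0 0;0.63 -0.96 0 0 0 0;0.63 -0.96 0 0 0 0;0.63 -0.96 0 0 0 0;0.63 -0.96 0 0 0 0;0.63 -0.96 0 0 0 0;0.63 -0.96 0 0 0 0;0.63 -0.96 0 0 0 0;0.63 -0.96 0 0 0 0;0.63 -0.96 0 0 0 0;0.63 -0.96 0 0 0 0;0.63 -0.96 0 0 0 0;0.63 -0.96 0 0 0 0;0.63 -0.96 0 0 0 0;0.63 -0.96 0 0 0 0;0.63 -0.96 0 0 0 0;0.63 -0.96 0 0 0 0;0 0 0 0 0 0;0 0 0 0 0 0" --grip 87

```text
time_s: 2.25
tcp_pos: [0.4783, 0.0905, 0.2223]
ee_rot: [[0.98, -0.201, -0.001], [-0.201, -0.98, -0.0], [-0.001, 0.0, -1.0]]
wrist_force: [0.9, -0.2, 0.2]
gripper_width: 0.997
gripper_force: 0.0
```

Emit:
play_rows --commands "0 0 -0.8 0 0 0;0 0 -0.8 0 0 0;0 0 -0.77 0 0 0;0 0 0 0 0 0;0 0 0 0 0 0"

```text
time_s: 2.75
tcp_pos: [0.4783, 0.0919, 0.152]
ee_rot: [[0.98, -0.197, 0.0], [-0.197, -0.98, -0.0], [0.0, 0.0, -1.0]]
wrist_force: [-0.1, -0.2, 0.2]
gripper_width: 1.006
gripper_force: 0.0
```

Emit:
play_rows --commands "0 0 0 0 0 0;0 0 0 0 0 0;0 0 0 0 0 0;0 0 0 0 0 0;0 0 0 0 0 0;0 0 0 0 0 0" --grip 0

```text
time_s: 3.35
tcp_pos: [0.4783, 0.0911, 0.1515]
ee_rot: [[0.98, -0.199, 0.0], [-0.199, -0.98, 0.0], [0.0, -0.0, -1.0]]
wrist_force: [0.0, -0.7, 0.1]
gripper_width: 0.539
gripper_force: 0.0
```

Emit:
play_rows --commands "0 0 0 0 0 0;0 0 0 0 0 0;0 0 0 0 0 0;0 0 0 0 0 0;-0.025 -0.124 0.177 0 0 0;-0.029 -0.14 0.163 0 0 0;-0.031 -0.154 0.147 0 0 0;-0.035 -0.17 0.13 0 0 0;-0.037 -0.183 0.117 0 0 0;-0.039 -0.189 0.093 0 0 0;-0.041 -0.2 0.073 0 0 0;-0.041 -0.203 0.053 0 0 0;-0.043 -0.212 0.033 0 0 0;-0.043 -0.212 0.01 0 0 0;0 0 0 0 0 0;0 0 0 0 0 0;0 0 0 0 0 0"

```text
time_s: 5.05
tcp_pos: [0.4673, 0.0366, 0.1818]
ee_rot: [[0.98, -0.199, -0.0], [-0.199, -0.98, -0.002], [-0.0, 0.002, -1.0]]
wrist_force: [1.7, -1.4, -1.6]
gripper_width: 0.301
gripper_force: 30.0
```

Emit:
play_rows --commands "0 0 0 0 0 0;0 0 0 0 0 0;0 0 0 0 0 0;0 0 0 0 0 0;0 0 0.5 0 0 0;0 0 1 0 0 0;0 0 1 0 0 0;-0.4 -1 0.5 0 0 1;-0.4 -1 0 0 0 1;-0.4 -1 0 0 0 1;-0.4 -1 0 0 0 1;0 -1 0 0 0 1;0 -1 0 0 0 1;0 -1 0 0 0 1;0 0 0 0 0 0;0 0 0 0 0 0" --grip 87

```text
time_s: 6.65
tcp_pos: [0.4191, -0.1715, 0.2711]
ee_rot: [[0.667, 0.745, -0.001], [0.745, -0.667, 0.0], [-0.0, -0.001, -1.0]]
wrist_force: [0.3, -0.7, 0.3]
gripper_width: 1.0
gripper_force: 0.0
```

```bash
cat > bl.py <<'E'
from h import *
np.set_printoptions(precision=4,suppress=True)
def blanks(t):
    C=dict(teal=((88,180,100),(98,255,255)),amber=((14,235,225),(26,255,255)),green=((48,130,80),(66,255,255)),red=((168,150,100),(180,255,255)))
    for n,(lo,hi) in C.items():
        m=t.mask(lo,hi,(200,160,520,300))
        try:
            b=t.blob(m,.012); print(n,b[1],b[2],round(b[3],1),b[4])
        except Exception as e: print(n,'none')
E
python3 - <<'E'
from bl import *
s=r.sense(); print(s["joints"],s["tcp_pos"])
t=V("top"); blanks(t)
v=cv2.resize(t.p[160:290,300:410],None,fx=5,fy=4.5,interpolation=2); cv2.imwrite("pics/c.png",v)
g=t.mask((0,0,60),(180,70,170),(325,175,385,245)); b=t.blob(g,.215-.0); print("mouth?",b)
E
```

```text
[ -1.6045   2.9086 -17.5059  -0.0177 -69.6205 139.7647] [ 0.4191 -0.1715  0.2711]
teal [ 0.5983 -0.28  ] [57.7397 35.1084] 66.9 169
amber [ 0.5654 -0.424 ] [54.7614 33.5729] 58.0 148
green none
red [0.6256 0.294 ] [35.6953 59.1595] 102.2 170
mouth? (array([0.6447, 0.0003]), array([0.6454, 0.0002]), array([ 74.1057, 106.9288]), np.float64(168.97808020153744), 879)
```

View pics/c.png

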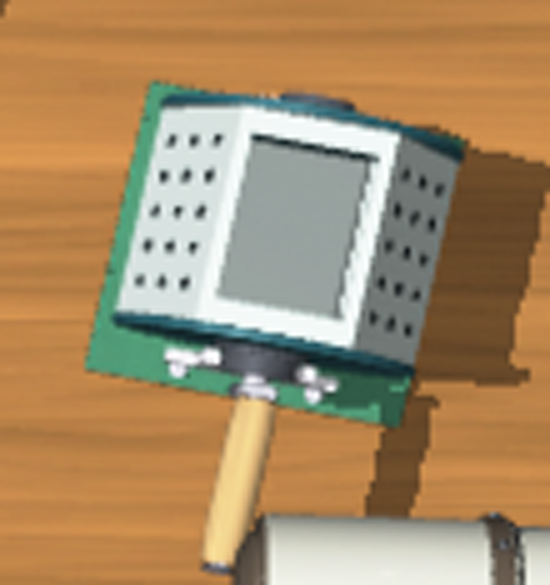

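The crop shows the opening facing straight up, with its centre near (0.645, 0.000) in world coordinates. Next is the green blank, turning the wrist back into mid-range.

Emit:
play_rows --commands "0.02 -0.25 -0.25 0 0 -0.96;0.02 -0.25 -0.25 0 0 -0.96;0.02 -0.25 -0.25 0 0 -0.96;0.02 -0.25 -0.25 0 0 -0.96;0.02 -0.25 -0.25 0 0 -0.96;0.02 -0.25 -0.25 0 0 -0.96;0.02 -0.25 -0.25 0 0 -0.96;0.02 -0.25 -0.25 0 0 -0.96;0.02 -0.25 -0.25 0 0 -0.96;0.02 -0.25 -0.25 0 0 -0.96;0.02 -0.25 -0.25 0 0 -0.96;0.02 -0.25 -0.25 0 0 -0.96;0.02 -0.25 -0.25 0 0 -0.96;0.02 -0.25 -0.25 0 0 -0.96;0.02 -0.25 -0.25 0 0 -0.96;0.02 -0.25 -0.25 0 0 -0.96;0.02 -0.25 -0.25 0 0 -0.96;0.02 -0.25 -0.25 0 0 -0.96;0.02 -0.25 -0.25 0 0 -0.96;0.02 -0.25 -0.25 0 0 -0.96"

```text
time_s: 8.7
tcp_pos: [0.4321, -0.3203, 0.1212]
ee_rot: [[-0.454, -0.891, 0.0], [-0.891, 0.454, 0.0], [-0.0, -0.0, -1.0]]
wrist_force: [-0.4, -0.3, -0.3]
gripper_width: 0.997
gripper_force: 0.0
```

Run:
```python
from bl import *
print(r.sense()["tcp_pos"],r.sense()["joints"])
w=V("wrist","pics/w1.png")
m=w.mask((45,100,40),(70,255,255)); b=w.blob(m,.012); print(b)
```

```text
[ 0.4321 -0.3203  0.1212] [-19.2731  19.2608 -19.8671  -0.0074 -50.8582  -7.6969]
(array([ 0.4364, -0.3191]), array([ 0.437 , -0.3179]), array([64.2946, 37.9888]), np.float64(61.25000134596165), 3427)
```

Emit:
play_rows --commands "0.08 0.03 -1 0 0 0;0 0 -1 0 0 0;0 0 -1 0 0 0;0 0 -0.6 0 0 0;0 0 -0.3 0 0 0;0 0 0 0 0 0"

```text
time_s: 9.35
tcp_pos: [0.4337, -0.3194, 0.0036]
ee_rot: [[-0.447, -0.894, -0.002], [-0.894, 0.447, 0.001], [0.0, 0.002, -1.0]]
wrist_force: [0.1, -0.3, -0.5]
gripper_width: 1.002
gripper_force: 0.0
```

Emit:
play_rows --commands "0 0 0 0 0 0;0 0 0 0 0 0;0 0 0 0 0 0;0 0 0 0 0 0;0 0 0 0 0 0;0 0 0 0 0 0;0 0 0 0 0 0;0 0 0 0 0 0;0 0 0 0 0 0;0 0 1 0 0 0;0 0 1 0 0 0;0 0 1 0 0 0;0 0 1 0 0 0;0 0 1 0 0 0;0 0 1 0 0 0;0 0 1 0 0 0;0 0 1 0 0 0;0 0 0.7 0 0 0;0 0 0 0 0 0" --grip 0

```text
time_s: 11.25
tcp_pos: [0.4351, -0.3211, 0.2687]
ee_rot: [[-0.449, -0.894, 0.006], [-0.894, 0.449, -0.003], [-0.0, -0.007, -1.0]]
wrist_force: [-0.0, -0.6, -0.1]
gripper_width: 0.434
gripper_force: 29.8
```

Emit:
play_rows --commands "0.58 0.89 0 0 0 0.15;0.58 0.89 0 0 0 0.15;0.58 0.89 0 0 0 0.15;0.58 0.89 0 0 0 0.15;0.58 0.89 0 0 0 0.15;0.58 0.89 0 0 0 0.15;0.58 0.89 0 0 0 0.15;0.58 0.89 0 0 0 0.15;0.58 0.89 0 0 0 0.15;0.58 0.89 0 0 0 0.15;0.58 0.89 0 0 0 0.15;0.58 0.89 0 0 0 0.1;0 0 0 0 0 0;0 0 -0.6 0 0 0;0 0 -0.4 0 0 0;0 0 -0.4 0 0 0;0 0 -0.4 0 0 0;0 0 -0.3 0 0 0;0 0 0 0 0 0"

```text
time_s: 13.15
tcp_pos: [0.6416, -0.0003, 0.2005]
ee_rot: [[-0.202, -0.979, -0.003], [-0.979, 0.202, -0.0], [0.001, 0.003, -1.0]]
wrist_force: [-0.8, -0.3, 0.3]
gripper_width: 0.433
gripper_force: 29.8
```

Emit:
play_rows --commands "0 0 0 0 0 0;0 0 0 0 0 0;0 0 0 0 0 0;0 0 0 0 0 0;0 0 0 0 0 0;0 0 1 0 0 0;0 0 1 0 0 0;0 0 0.6 0 0 0;-0.1 -0.85 0 0 0 -0.15;-0.14 -0.85 0 0 0 -0.15;-0.14 -0.85 0 0 0 -0.15;-0.14 -0.85 0 0 0 -0.15;-0.14 -0.85 0 0 0 -0.15;-0.14 -0.85 -0.5 0 0 -0.15;-0.14 -0.85 -1 0 0 -0.15;-0.14 -0.85 -1 0 0 -0.15;-0.14 -0.85 -1 0 0 -0.15;-0.14 -0.85 -1 0 0 0;-0.1 -0.8 -0.7 0 0 0;0 0 0 0 0 0" --grip 66

```text
time_s: 15.15
tcp_pos: [0.5958, -0.2807, 0.1201]
ee_rot: [[-0.398, -0.917, -0.008], [-0.917, 0.398, 0.002], [0.001, 0.008, -1.0]]
wrist_force: [0.8, 1.1, -0.5]
gripper_width: 0.763
gripper_force: 0.0
```

Run:
```python
from bl import *
print(r.sense()["tcp_pos"])
w=V("wrist")
m=w.mask((86,150,60),(100,255,255)); b=w.blob(m,.012); print(b)
blanks(V("top","pics/t2.png"))
```

```text
[ 0.5958 -0.2807  0.1201]
(array([ 0.6023, -0.2773]), array([ 0.6024, -0.2758]), array([64.3991, 37.7134]), np.float64(63.34904506532489), 3386)
teal [ 0.5923 -0.2674] [13.0308 29.1565] 79.5 34
amber [ 0.5514 -0.4317] [32.6321 14.2063] 77.1 40
green [ 0.6465 -0.0036] [57.7275 35.7512] 78.3 169
red [0.6256 0.294 ] [35.6953 59.1595] 102.2 170
```

Emit:
play_rows --commands "0.12 0.08 -1 0 0 0;0 0 -1 0 0 0;0 0 -1 0 0 0;0 0 -0.6 0 0 0;0 0 -0.3 0 0 0;0 0 0 0 0 0"

```text
time_s: 15.85
tcp_pos: [0.6029, -0.2757, 0.0074]
ee_rot: [[-0.394, -0.919, -0.0], [-0.919, 0.394, -0.0], [0.0, 0.0, -1.0]]
wrist_force: [0.1, -0.8, 0.0]
gripper_width: 0.76
gripper_force: 0.0
```

Emit:
play_rows --commands "0 0 0 0 0 0;0 0 0 0 0 0;0 0 0 0 0 0;0 0 0 0 0 0;0 0 0 0 0 0;0 0 0 0 0 0;0 0 0 0 0 0;0 0 1 0 0 0;0 0 1 0 0 0;0 0 1 0 0 0;0 0 1 0 0 0;0 0 1 0 0 0;0 0 1 0 0 0;0 0 1 0 0 0;0 0 1 0 0 0;0 0 0.9 0 0 0;0 0 0 0 0 0" --grip 0

```text
time_s: 17.55
tcp_pos: [0.6042, -0.2773, 0.2789]
ee_rot: [[-0.395, -0.919, 0.008], [-0.919, 0.395, -0.003], [-0.0, -0.009, -1.0]]
wrist_force: [0.1, -0.2, 0.4]
gripper_width: 0.44
gripper_force: 29.3
```

Emit:
play_rows --commands "0.14 0.92 0 0 0 0.14;0.14 0.92 0 0 0 0.14;0.14 0.92 0 0 0 0.14;0.14 0.92 0 0 0 0.14;0.14 0.92 0 0 0 0.14;0.14 0.92 0 0 0 0.14;0.14 0.92 0 0 0 0.14;0.14 0.92 0 0 0 0.14;0.14 0.92 0 0 0 0.14;0.14 0.92 0 0 0 0.1;0 0 0 0 0 0;0 0 -0.8 0 0 0;0 0 -0.5 0 0 0;0 0 -0.4 0 0 0;0 0 -0.4 0 0 0;0 0 -0.4 0 0 0;0 0 0 0 0 0"

```text
time_s: 19.25
tcp_pos: [0.6433, -0.0008, 0.197]
ee_rot: [[-0.201, -0.98, -0.004], [-0.98, 0.201, -0.0], [0.001, 0.004, -1.0]]
wrist_force: [0.1, -0.0, -1.1]
gripper_width: 0.437
gripper_force: 29.3
```

Emit:
play_rows --commands "0 0 0 0 0 0;0 0 0 0 0 0;0 0 0 0 0 0;0 0 0 0 0 0;0 0 0 0 0 0;0 0 1 0 0 0;0 0 1 0 0 0;0 0 0.7 0 0 0" --grip 66

```text
time_s: 20.05
tcp_pos: [0.645, -0.0006, 0.2829]
ee_rot: [[-0.2, -0.98, 0.003], [-0.98, 0.2, -0.0], [-0.001, -0.003, -1.0]]
wrist_force: [-0.0, 0.0, 0.1]
gripper_width: 0.756
gripper_force: 0.0
```

Emit:
play_rows --commands "-0.17 -0.94 0 0 0 -0.16;-0.17 -0.94 0 0 0 -0.16;-0.17 -0.94 0 0 0 -0.16;-0.17 -0.94 0 0 0 -0.16;-0.17 -0.94 0 0 0 -0.16;-0.17 -0.94 0 0 0 -0.16;-0.17 -0.94 0 0 0 -0.16;-0.17 -0.94 0 0 0 -0.16;-0.17 -0.94 0 0 0 -0.16;-0.17 -0.94 -0.2 0 0 -0.16;-0.17 -0.94 -1 0 0 -0.16;-0.17 -0.94 -1 0 0 -0.16;-0.17 -0.94 -1 0 0 -0.16;-0.17 -0.94 -1 0 0 -0.16;-0.17 -0.94 -1 0 0 -0.16;0 0 0 0 0 0;0 0 0 0 0 0"

```text
time_s: 21.75
tcp_pos: [0.5674, -0.424, 0.1235]
ee_rot: [[-0.533, -0.846, -0.002], [-0.846, 0.533, 0.0], [0.001, 0.002, -1.0]]
wrist_force: [-0.7, 0.1, 1.1]
gripper_width: 0.757
gripper_force: 0.0
```

Run:
```python
from bl import *
print(r.sense()["tcp_pos"])
w=V("wrist","pics/w3.png")
m=w.mask((12,200,120),(28,255,255)); b=w.blob(m,.012); print(b)
blanks(V("top","pics/t3.png"))
```

```text
[ 0.5674 -0.424   0.1235]
(array([ 0.5718, -0.4186]), array([ 0.5725, -0.4174]), array([65.128 , 38.7964]), np.float64(56.17668344328951), 3387)
teal [ 0.6433 -0.0268] [20.7527 34.7199] 134.3 53
amber [ 0.5656 -0.4285] [15.7382 27.7278] 144.4 32
green [0.6446 0.0238] [3.2735 0.    ] 0.2 2
red [0.6256 0.294 ] [35.6953 59.1595] 102.2 170
```

Emit:
play_rows --commands "0.05 0.08 -1 0 0 0;0 0 -1 0 0 0;0 0 -1 0 0 0;0 0 -0.6 0 0 0;0 0 -0.38 0 0 0;0 0 0 0 0 0"

```text
time_s: 22.45
tcp_pos: [0.5697, -0.4202, 0.0047]
ee_rot: [[-0.532, -0.847, -0.001], [-0.847, 0.532, 0.0], [0.0, 0.001, -1.0]]
wrist_force: [-0.6, 0.6, 0.3]
gripper_width: 0.762
gripper_force: 0.0
```

Emit:
play_rows --commands "0 0 0 0 0 0;0 0 0 0 0 0;0 0 0 0 0 0;0 0 0 0 0 0;0 0 0 0 0 0;0 0 0 0 0 0;0 0 0 0 0 0;0 0 1 0 0 0;0 0 1 0 0 0;0 0 1 0 0 0;0 0 1 0 0 0;0 0 1 0 0 0;0 0 1 0 0 0;0 0 1 0 0 0;0 0 1 0 0 0;0 0 1 0 0 0;0 0 0 0 0 0" --grip 0

```text
time_s: 24.15
tcp_pos: [0.5709, -0.4225, 0.2804]
ee_rot: [[-0.533, -0.846, 0.008], [-0.846, 0.533, -0.006], [0.0, -0.01, -1.0]]
wrist_force: [-0.1, 0.2, 0.3]
gripper_width: 0.434
gripper_force: 30.0
```

Emit:
play_rows --commands "0.17 0.94 0 0 0 0.16;0.17 0.94 0 0 0 0.16;0.17 0.94 0 0 0 0.16;0.17 0.94 0 0 0 0.16;0.17 0.94 0 0 0 0.16;0.17 0.94 0 0 0 0.16;0.17 0.94 0 0 0 0.16;0.17 0.94 0 0 0 0.16;0.17 0.94 0 0 0 0.16;0.17 0.94 0 0 0 0.16;0.17 0.94 0 0 0 0.16;0.17 0.94 0 0 0 0.16;0.17 0.94 0 0 0 0.16;0.17 0.94 0 0 0 0.16;0.17 0.94 0 0 0 0.16;0 0 0 0 0 0;0 0 -1 0 0 0;0 0 -0.6 0 0 0;0 0 -0.5 0 0 0;0 0 -0.4 0 0 0"

```text
time_s: 26.15
tcp_pos: [0.6449, 0.0013, 0.1977]
ee_rot: [[-0.201, -0.98, -0.003], [-0.98, 0.201, -0.0], [0.001, 0.003, -1.0]]
wrist_force: [0.4, -0.9, -0.3]
gripper_width: 0.435
gripper_force: 30.0
```

Emit:
play_rows --commands "0 0 0 0 0 0;0 0 0 0 0 0;0 0 0 0 0 0;0 0 0 0 0 0;0 0 0 0 0 0;0 0 1 0 0 0;0 0 1 0 0 0;0 0 0.7 0 0 0" --grip 66

```text
time_s: 26.95
tcp_pos: [0.6465, 0.0018, 0.2837]
ee_rot: [[-0.2, -0.98, 0.003], [-0.98, 0.2, 0.0], [-0.001, -0.003, -1.0]]
wrist_force: [0.0, 0.6, 0.2]
gripper_width: 0.756
gripper_force: 0.0
```

Emit:
play_rows --commands "-0.06 0.97 0 0 0 0.27;-0.06 0.97 0 0 0 0.27;-0.06 0.97 0 0 0 0.27;-0.06 0.97 0 0 0 0.27;-0.06 0.97 0 0 0 0.27;-0.06 0.97 -0.6 0 0 0.27;-0.06 0.97 -1 0 0 0.27;-0.06 0.97 -1 0 0 0.27;-0.06 0.97 -1 0 0 0.27;-0.06 0.97 -1 0 0 0.27;0 0 -0.7 0 0 0;0 0 0 0 0 0"

```text
time_s: 28.15
tcp_pos: [0.6256, 0.2927, 0.1178]
ee_rot: [[0.203, -0.979, -0.007], [-0.979, -0.203, -0.004], [0.003, 0.007, -1.0]]
wrist_force: [0.0, -0.3, 0.2]
gripper_width: 0.756
gripper_force: 0.0
```

Run:
```python
from bl import *
print(r.sense()["tcp_pos"])
w=V("wrist","pics/w4.png")
m=w.mask((165,120,60),(180,255,255)); b=w.blob(m,.012); print(b)
blanks(V("top","pics/t4.png"))
```

```text
[0.6256 0.2927 0.1178]
(array([0.6295, 0.2969]), array([0.6297, 0.297 ]), array([37.7042, 64.9945]), np.float64(103.69297498974606), 3507)
teal [ 0.6499 -0.0382] [6.5479 0.    ] 0.1 3
amber [ 0.6496 -0.0263] [29.9936 12.3985] 19.7 29
green none
red [0.6103 0.2964] [ 8.4096 20.0547] 115.8 17
```

Emit:
play_rows --commands "0.07 0.08 -1 0 0 0.1;0 0 -1 0 0 0;0 0 -1 0 0 0;0 0 -0.5 0 0 0;0 0 -0.28 0 0 0;0 0 0 0 0 0"

```text
time_s: 28.85
tcp_pos: [0.6305, 0.2951, 0.009]
ee_rot: [[0.216, -0.976, 0.001], [-0.976, -0.216, 0.0], [0.0, -0.001, -1.0]]
wrist_force: [-0.2, 0.1, 0.4]
gripper_width: 0.763
gripper_force: 0.0
```

Emit:
play_rows --commands "0 0 0 0 0 0;0 0 0 0 0 0;0 0 0 0 0 0;0 0 0 0 0 0;0 0 0 0 0 0;0 0 0 0 0 0;0 0 0 0 0 0;0 0 1 0 0 0;0 0 1 0 0 0;0 0 1 0 0 0;0 0 1 0 0 0;0 0 1 0 0 0;0 0 1 0 0 0;0 0 1 0 0 0;0 0 1 0 0 0;0 0 1 0 0 0;0 0 0 0 0 0" --grip 0

```text
time_s: 30.55
tcp_pos: [0.6319, 0.296, 0.2839]
ee_rot: [[0.217, -0.976, 0.009], [-0.976, -0.217, 0.005], [-0.003, -0.01, -1.0]]
wrist_force: [0.3, 0.0, -0.3]
gripper_width: 0.438
gripper_force: 29.9
```

Emit:
play_rows --commands "0.04 -0.98 0 0 0 -0.28;0.04 -0.98 0 0 0 -0.28;0.04 -0.98 0 0 0 -0.28;0.04 -0.98 0 0 0 -0.28;0.04 -0.98 0 0 0 -0.28;0.04 -0.98 0 0 0 -0.28;0.04 -0.98 0 0 0 -0.28;0.04 -0.98 0 0 0 -0.28;0.04 -0.98 0 0 0 -0.28;0.04 -0.98 0 0 0 -0.28;0 0 0 0 0 0;0 0 -1 0 0 0;0 0 -0.7 0 0 0;0 0 -0.6 0 0 0;0 0 -0.4 0 0 0;0 0 0 0 0 0"

```text
time_s: 32.15
tcp_pos: [0.6407, 0.0016, 0.1948]
ee_rot: [[-0.2, -0.98, -0.005], [-0.98, 0.2, -0.001], [0.002, 0.005, -1.0]]
wrist_force: [-0.4, -0.7, -0.7]
gripper_width: 0.431
gripper_force: 29.9
```

Emit:
play_rows --commands "0 0 0 0 0 0;0 0 0 0 0 0;0 0 0 0 0 0;0 0 0 0 0 0;0 0 0 0 0 0;0 0 1 0 0 0;0 0 1 0 0 0;0 0 0.8 0 0 0" --grip 66

```text
time_s: 32.95
tcp_pos: [0.6424, 0.0012, 0.2836]
ee_rot: [[-0.2, -0.98, 0.002], [-0.98, 0.2, -0.0], [-0.0, -0.002, -1.0]]
wrist_force: [0.1, -0.2, 0.6]
gripper_width: 0.759
gripper_force: 0.0
```

Run:
```python
from bl import *
print(r.sense()["tcp_pos"])
w=V("wrist","pics/w5.png")
print(w.R,w.t,w.o)
```

```text
[0.6424 0.0012 0.2836]
[[-0.9796  0.2012 -0.0022]
 [ 0.1935  0.9454  0.2623]
 [ 0.0549  0.2565 -0.965 ]] [ 0.6306 -0.174   0.4139] [ 0.6287 -0.0685  0.4465]
```

View pics/w5.png

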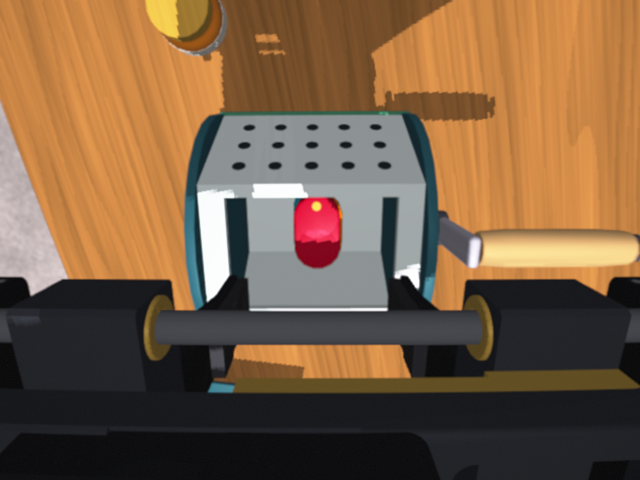

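The wrist picture shows the red blank inside through the opening, whose far edge runs from (226,196) to (398,196). Next I move over the door.

Emit:
play_rows --commands "-0.49 0.95 0 0 0 0.05;-0.49 0.95 0 0 0 0.05;-0.49 0.95 0 0 0 0.05;-0.49 0.95 0 0 0 0.05;-0.49 0.95 0 0 0 0.05;-0.49 0.95 0 0 0 0.05;-0.49 0.95 0 0 0 0.05;-0.49 0.95 0 0 0 0.05;-0.49 0.95 -0.9 0 0 0.05;-0.49 0.95 -0.9 0 0 0.05;-0.49 0.95 -0.9 0 0 0.05;-0.49 0.95 -0.9 0 0 0.05;0 0 -0.9 0 0 0;0 0 0 0 0 0;0 0 0 0 0 0"

```text
time_s: 34.5
tcp_pos: [0.466, 0.3432, 0.147]
ee_rot: [[-0.111, -0.994, 0.0], [-0.994, 0.111, -0.001], [0.001, -0.001, -1.0]]
wrist_force: [0.4, 0.8, 1.3]
gripper_width: 0.76
gripper_force: 0.0
```

Run:
```python
from bl import *
print(r.sense()["tcp_pos"])
w=V("wrist","pics/w6.png")
m=w.mask((85,60,20),(115,255,255)); b=w.blob(m,.034); print(b)
t=V("top","pics/t6.png"); blanks(t)
c=np.array([[226,196],[398,196.]])
w5=w; w5.R=np.array([[-0.9796,.2012,-.0022],[.1935,.9454,.2623],[.0549,.2565,-.965]]); w5.o=np.array([.6287,-.0685,.4465])
print(w5.plane(c,.215),w5.plane(c,.215).mean(0))
```

```text
[0.466  0.3432 0.147 ]
(array([0.4681, 0.3409]), array([0.4685, 0.3435]), array([125.1583,  88.6809]), np.float64(83.12065100479276), 16573)
teal none
amber none
green none
red [ 0.653  -0.0105] [39.2969 61.9997] 78.2 197
[[ 0.6928 -0.0474  0.215 ]
 [ 0.5867 -0.0256  0.215 ]] [ 0.6397 -0.0365  0.215 ]
```

View pics/w6.png

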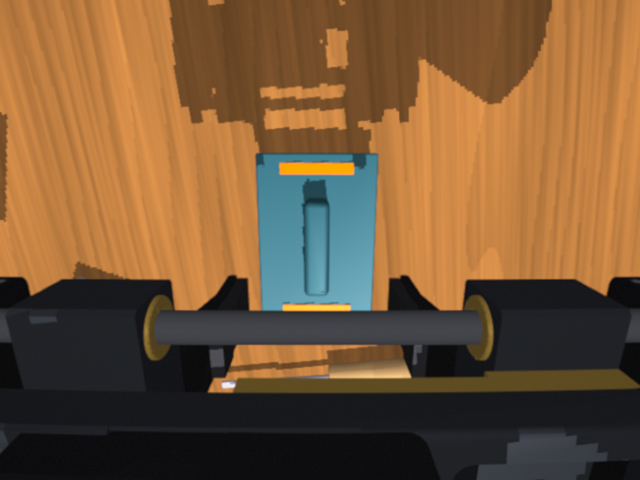

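The wrist picture shows the door centred with its rib from about (316,200) to (316,294), in line with the fingers. I'll take it.

Emit:
play_rows --commands "0.03 0.12 -1 0 0 0;0 0 -1 0 0 0;0 0 -1 0 0 0;0 0 -0.4 0 0 0;0 0 -0.25 0 0 0;0 0 0 0 0 0;0 0 0 0 0 0"

```text
time_s: 35.3
tcp_pos: [0.4674, 0.3477, 0.0386]
ee_rot: [[-0.111, -0.994, 0.002], [-0.994, 0.111, 0.002], [-0.002, -0.002, -1.0]]
wrist_force: [-0.4, -0.2, -0.5]
gripper_width: 0.755
gripper_force: 0.0
```

Emit:
play_rows --commands "0 0 0 0 0 0;0 0 0 0 0 0;0 0 0 0 0 0;0 0 0 0 0 0;0 0 0 0 0 0;0 0 0 0 0 0;0 0 0 0 0 0;0 0 0 0 0 0;0 0 0 0 0 0;0 0 0.5 0 0 0;0 0 1 0 0 0;0 0 1 0 0 0;0 0 1 0 0 0;0 0 1 0 0 0;0 0 1 0 0 0;0 0 1 0 0 0;0 0 1 0 0 0;0 0 1 0 0 0;0 0 0 0 0 0" --grip 0

```text
time_s: 37.2
tcp_pos: [0.4679, 0.3481, 0.2967]
ee_rot: [[-0.111, -0.994, 0.007], [-0.994, 0.111, 0.006], [-0.007, -0.006, -1.0]]
wrist_force: [0.8, 0.7, -1.3]
gripper_width: 0.2
gripper_force: 29.9
```

Emit:
play_rows --commands "0.49 -0.965 0 0 0 0.82;0.49 -0.965 0 0 0 0.82;0.49 -0.965 0 0 0 0.82;0.49 -0.965 0 0 0 0.82;0.49 -0.965 0 0 0 0.82;0.49 -0.965 0 0 0 0.82;0.49 -0.965 0 0 0 0.82;0.49 -0.965 0 0 0 0.82;0.49 -0.965 0 0 0 0.82;0.49 -0.965 0 0 0 0.82;0.49 -0.965 0 0 0 0.82;0.49 -0.965 0 0 0 0.82;0 0 0 0 0 0;0 0 0 0 0 0;0 0 0 0 0 0"

```text
time_s: 38.7
tcp_pos: [0.6423, 0.0001, 0.2911]
ee_rot: [[0.979, -0.205, -0.002], [-0.205, -0.979, 0.0], [-0.002, 0.0, -1.0]]
wrist_force: [-0.1, 0.5, -1.1]
gripper_width: 0.202
gripper_force: 29.9
```

Run:
```python
from bl import *
s=r.sense();print(s["tcp_pos"],s["ee_rot"],s["gripper_width"])
w=V("wrist","pics/w7.png")
s=V("scene"); cv2.imwrite("pics/s7.png",cv2.resize(s.p[170:340,240:400],None,fx=3.5,fy=3.5,interpolation=2))
```

```text
[0.6423 0.0001 0.2911] [[ 0.9787 -0.2054 -0.0017]
 [-0.2054 -0.9787  0.0001]
 [-0.0017  0.0002 -1.    ]] 0.20173079272545955
```

View pics/w7.png

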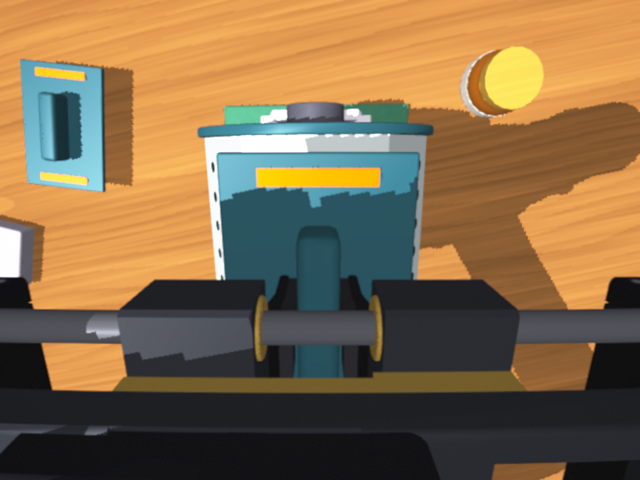

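View pics/s7.png

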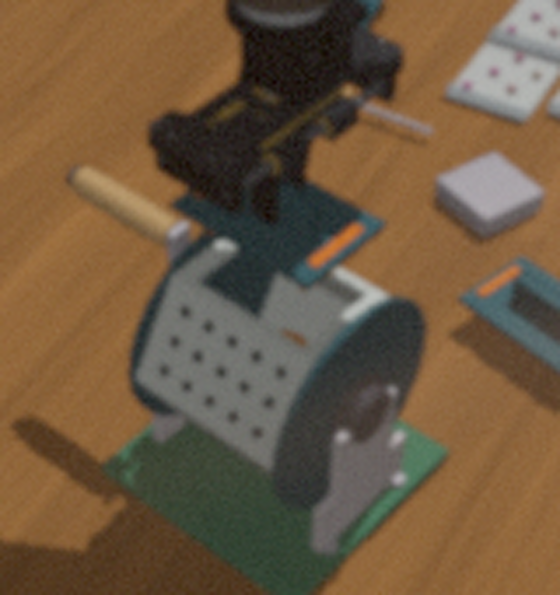

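The wrist picture shows the held door squarely over the barrel, with its far edge at row 153 (cols 218–418). The scene picture shows it level above the opening.

Run:
```python
from bl import *
w=V("wrist"); s=r.sense(); p=np.array(s["tcp_pos"]);R=np.array(s["ee_rot"])
q=w.plane([[218,153],[418,153]],p[2]-.0046); print((q-p)@R, q)
```

```text
[[ 0.0673 -0.0446  0.0046]
 [ 0.0672  0.0438  0.0046]] [[ 0.7175  0.0305  0.2875]
 [ 0.6993 -0.0561  0.2875]]
```

Emit:
play_rows --commands "0.12 0.01 -0.5 0 0 0.03;0 0 -0.4 0 0 0;0 0 -0.3 0 0 0;0 0 -0.3 0 0 0;0 0 0 0 0 0;0 0 0 0 0 0"

```text
time_s: 39.45
tcp_pos: [0.6466, -0.0003, 0.2471]
ee_rot: [[0.98, -0.201, 0.0], [-0.201, -0.98, -0.0], [0.0, 0.0, -1.0]]
wrist_force: [-0.3, -0.2, -0.9]
gripper_width: 0.205
gripper_force: 29.9
```

Emit:
play_rows --commands "0 0 -0.1 0 0 0;0 0 -0.1 0 0 0;0 0 -0.1 0 0 0;0 0 -0.08 0 0 0;0 0 -0.08 0 0 0;0 0 -0.08 0 0 0;0 0 -0.08 0 0 0;0 0 0 0 0 0"

```text
time_s: 40.25
tcp_pos: [0.646, -0.0, 0.2277]
ee_rot: [[0.98, -0.201, -0.001], [-0.201, -0.98, 0.0], [-0.001, -0.0, -1.0]]
wrist_force: [0.4, 0.6, -0.7]
gripper_width: 0.203
gripper_force: 30.0
```

Emit:
play_rows --commands "0 0 -0.07 0 0 0;0 0 -0.05 0 0 0;0 0 -0.05 0 0 0;0 0 0 0 0 0"

```text
time_s: 40.65
tcp_pos: [0.6462, -0.0002, 0.224]
ee_rot: [[0.98, -0.201, -0.0], [-0.201, -0.98, -0.0], [-0.0, 0.0, -1.0]]
wrist_force: [-2.6, 0.9, 4.3]
gripper_width: 0.204
gripper_force: 30.0
```

Emit:
play_rows --commands "0 0 -0.05 0 0 0;0 0 -0.05 0 0 0;0 0 -0.05 0 0 0;0 0 0 0 0 0"

```text
time_s: 41.05
tcp_pos: [0.6463, -0.0002, 0.2239]
ee_rot: [[0.98, -0.2, 0.003], [-0.2, -0.98, -0.001], [0.003, 0.0, -1.0]]
wrist_force: [-8.0, 1.8, 18.0]
gripper_width: 0.208
gripper_force: 30.0
```

Run:
```python
from bl import *
w=V("wrist","pics/w8.png")
s=V("scene"); a=cv2.resize(s.p[190:300,250:380],None,fx=5,fy=5,interpolation=2); cv2.imwrite("pics/s8.png",a)
```

```text
(no output)
```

View pics/s8.png

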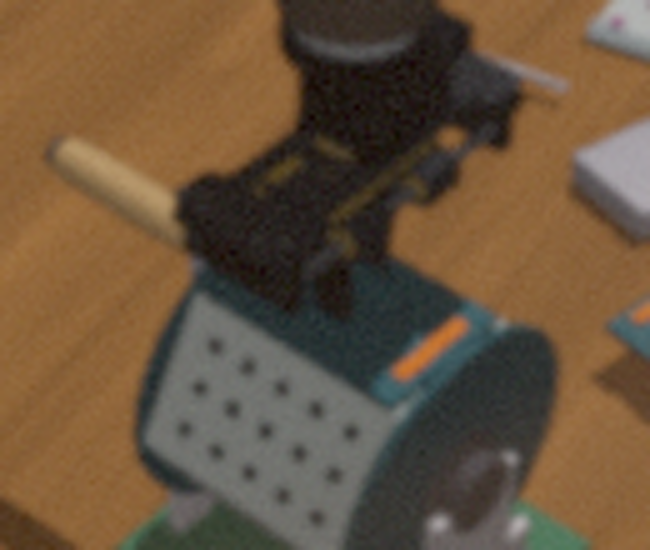

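The door sits flush at its far end in the crop. I'll press a little more to be sure both tabs have caught.

Emit:
play_rows --commands "0.05 0 -0.05 0 0 0;0.05 0 -0.05 0 0 0;0 0 0 0 0 0;0 0 0 0 0 0"

```text
time_s: 41.55
tcp_pos: [0.6485, -0.0008, 0.2238]
ee_rot: [[0.98, -0.199, 0.003], [-0.199, -0.98, -0.002], [0.003, 0.001, -1.0]]
wrist_force: [-14.1, 2.4, 25.5]
gripper_width: 0.206
gripper_force: 30.0
```

Emit:
play_rows --commands "-0.1 0 0.1 0 0 0;0 0 0.1 0 0 0;0 0 0.05 0 0 0;0 0 0.05 0 0 0;0 0 0 0 0 0;0 0 0 0 0 0"

```text
time_s: 42.15
tcp_pos: [0.6464, -0.0001, 0.224]
ee_rot: [[0.98, -0.201, -0.001], [-0.201, -0.98, -0.0], [-0.001, 0.0, -1.0]]
wrist_force: [1.0, 0.2, 0.6]
gripper_width: 0.203
gripper_force: 30.0
```

Emit:
play_rows --commands "0 0 0.05 0 0 0;0 0 0.05 0 0 0;0 0 0.05 0 0 0;0 0 0 0 0 0;0 0 0 0 0 0"

```text
time_s: 42.65
tcp_pos: [0.645, 0.0, 0.2254]
ee_rot: [[0.979, -0.202, -0.006], [-0.202, -0.979, 0.001], [-0.006, 0.001, -1.0]]
wrist_force: [2.3, -1.0, -21.2]
gripper_width: 0.204
gripper_force: 30.0
```

The door resisted a 21 N pull and stayed in, so both tabs have caught. I'll release it and go to the crank grip.

Emit:
play_rows --commands "0 0 -0.13 0 0 0;0 0 0 0 0 0;0 0 0 0 0 0;0 0 0 0 0 0;0 0 0 0 0 0;0 0 0 0 0 0;0 0 0.5 0 0 0;0 0 1 0 0 0;0 0 0.7 0 0 0;-0.9 0.18 0 0 0 0;-1 0.2 0 0 0 0;-1 0.2 0 0 0 0;-1 0.2 0 0 0 0;-1 0.2 0 0 0 0;-1 0.2 0 0 0 0;0 0 0 0 0 0;0 0 0 0 0 0" --grip 70

```text
time_s: 44.35
tcp_pos: [0.4695, 0.0353, 0.2923]
ee_rot: [[0.98, -0.2, 0.002], [-0.2, -0.98, 0.001], [0.002, -0.001, -1.0]]
wrist_force: [0.0, 0.2, 0.5]
gripper_width: 0.807
gripper_force: 0.0
```

Run:
```python
from bl import *
w=V("wrist","pics/w9.png"); t=V("top","pics/t9.png")
s=V("scene"); a=cv2.resize(s.p[190:300,250:380],None,fx=4,fy=4,interpolation=2); b=cv2.resize(t.p[160:270,300:410],None,fx=4,fy=4,interpolation=2); cv2.imwrite("pics/s9.png",np.hstack([a,b])[:, :800])
print(r.sense()["joints"])
```

```text
[ 24.0941   4.1812 -13.2267   0.0106 -72.5909  54.2998]
```

View pics/s9.png

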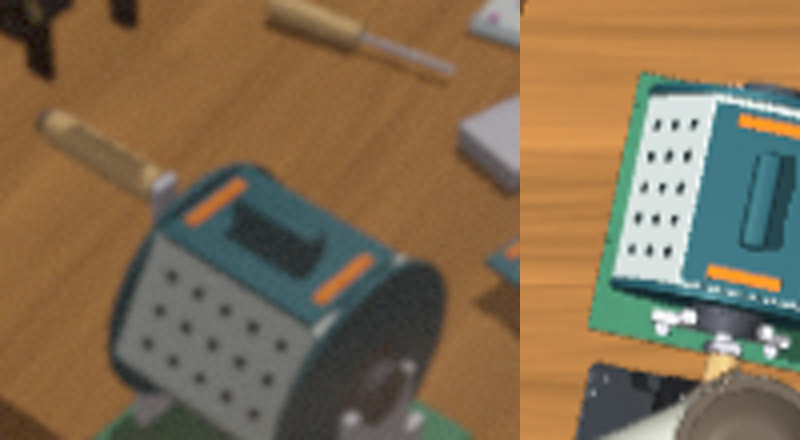

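The door is flush over the opening with both orange tabs in place. I'll grasp the crank grip.

Emit:
play_rows --commands "-0.08 0.04 -1 0 0 0;0 0 -1 0 0 0;0 0 -1 0 0 0;0 0 -0.7 0 0 0;0 0 0 0 0 0;0 0 0 0 0 0"

```text
time_s: 45.1
tcp_pos: [0.468, 0.0363, 0.1806]
ee_rot: [[0.98, -0.201, -0.0], [-0.201, -0.98, -0.001], [0.0, 0.001, -1.0]]
wrist_force: [1.5, -0.4, 0.5]
gripper_width: 0.802
gripper_force: 0.0
```

Emit:
play_rows --commands "0 0 0 0 0 0;0 0 0 0 0 0;0 0 0 0 0 0;0 0 0 0 0 0;0 0 0 0 0 0;0 0 0 0 0 0;0 0 0 0 0 0;0 0 0 0 0 0;0 0 0 0 0 0;0 0 0 0 0 0" --grip 0

```text
time_s: 46.1
tcp_pos: [0.4672, 0.0366, 0.1805]
ee_rot: [[0.98, -0.201, 0.0], [-0.201, -0.98, 0.0], [0.0, -0.0, -1.0]]
wrist_force: [-1.1, 1.9, 0.8]
gripper_width: 0.298
gripper_force: 30.0
```

First half turn.

Emit:
play_rows --commands "-0.068 -0.332 -0.027 0 0 0;-0.066 -0.324 -0.079 0 0 0;-0.063 -0.308 -0.13 0 0 0;-0.058 -0.284 -0.178 0 0 0;-0.052 -0.253 -0.221 0 0 0;-0.044 -0.216 -0.258 0 0 0;-0.036 -0.174 -0.29 0 0 0;-0.026 -0.128 -0.314 0 0 0;-0.016 -0.078 -0.331 0 0 0;-0.005 -0.026 -0.339 0 0 0;0.005 0.026 -0.339 0 0 0;0.016 0.078 -0.331 0 0 0;0.026 0.128 -0.314 0 0 0;0.036 0.174 -0.29 0 0 0;0.044 0.216 -0.258 0 0 0;0.052 0.253 -0.221 0 0 0;0.058 0.284 -0.178 0 0 0;0.063 0.308 -0.13 0 0 0;0.066 0.324 -0.079 0 0 0;0.068 0.332 -0.027 0 0 0"

```text
time_s: 48.1
tcp_pos: [0.4667, 0.0349, 0.0503]
ee_rot: [[0.98, -0.2, -0.002], [-0.2, -0.98, -0.003], [-0.001, 0.004, -1.0]]
wrist_force: [-0.3, -6.8, 8.1]
gripper_width: 0.303
gripper_force: 30.0
```

Works well; second half.

Emit:
play_rows --commands "0.068 0.332 0.027 0 0 0;0.066 0.324 0.079 0 0 0;0.063 0.308 0.13 0 0 0;0.058 0.284 0.178 0 0 0;0.052 0.253 0.221 0 0 0;0.044 0.216 0.258 0 0 0;0.036 0.174 0.29 0 0 0;0.026 0.128 0.314 0 0 0;0.016 0.078 0.331 0 0 0;0.005 0.026 0.339 0 0 0;-0.005 -0.026 0.339 0 0 0;-0.016 -0.078 0.331 0 0 0;-0.026 -0.128 0.314 0 0 0;-0.036 -0.174 0.29 0 0 0;-0.044 -0.216 0.258 0 0 0;-0.052 -0.253 0.221 0 0 0;-0.058 -0.284 0.178 0 0 0;-0.063 -0.308 0.13 0 0 0;-0.066 -0.324 0.079 0 0 0;-0.068 -0.332 0.027 0 0 0"

```text
time_s: 50.1
tcp_pos: [0.4671, 0.0362, 0.1809]
ee_rot: [[0.98, -0.201, 0.001], [-0.201, -0.98, 0.002], [0.001, -0.002, -1.0]]
wrist_force: [2.9, 6.3, -8.6]
gripper_width: 0.302
gripper_force: 30.0
```

Emit:
play_rows --commands "-0.068 -0.332 -0.027 0 0 0;-0.066 -0.324 -0.079 0 0 0;-0.063 -0.308 -0.13 0 0 0;-0.058 -0.284 -0.178 0 0 0;-0.052 -0.253 -0.221 0 0 0;-0.044 -0.216 -0.258 0 0 0;-0.036 -0.174 -0.29 0 0 0;-0.026 -0.128 -0.314 0 0 0;-0.016 -0.078 -0.331 0 0 0;-0.005 -0.026 -0.339 0 0 0;0.005 0.026 -0.339 0 0 0;0.016 0.078 -0.331 0 0 0;0.026 0.128 -0.314 0 0 0;0.036 0.174 -0.29 0 0 0;0.044 0.216 -0.258 0 0 0;0.052 0.253 -0.221 0 0 0;0.058 0.284 -0.178 0 0 0;0.063 0.308 -0.13 0 0 0;0.066 0.324 -0.079 0 0 0;0.068 0.332 -0.027 0 0 0"

```text
time_s: 52.1
tcp_pos: [0.4665, 0.034, 0.0507]
ee_rot: [[0.98, -0.201, -0.003], [-0.201, -0.98, -0.004], [-0.002, 0.004, -1.0]]
wrist_force: [2.7, -7.9, -3.7]
gripper_width: 0.304
gripper_force: 30.0
```

Emit:
play_rows --commands "0.068 0.332 0.027 0 0 0;0.066 0.324 0.079 0 0 0;0.063 0.308 0.13 0 0 0;0.058 0.284 0.178 0 0 0;0.052 0.253 0.221 0 0 0;0.044 0.216 0.258 0 0 0;0.036 0.174 0.29 0 0 0;0.026 0.128 0.314 0 0 0;0.016 0.078 0.331 0 0 0;0.005 0.026 0.339 0 0 0;-0.005 -0.026 0.339 0 0 0;-0.016 -0.078 0.331 0 0 0;-0.026 -0.128 0.314 0 0 0;-0.036 -0.174 0.29 0 0 0;-0.044 -0.216 0.258 0 0 0;-0.052 -0.253 0.221 0 0 0;-0.058 -0.284 0.178 0 0 0;-0.063 -0.308 0.13 0 0 0;-0.066 -0.324 0.079 0 0 0;-0.068 -0.332 0.027 0 0 0"

```text
time_s: 54.1
tcp_pos: [0.4671, 0.0363, 0.1809]
ee_rot: [[0.98, -0.201, 0.001], [-0.201, -0.98, 0.002], [0.001, -0.002, -1.0]]
wrist_force: [1.4, 6.5, -10.4]
gripper_width: 0.3
gripper_force: 30.0
```

Emit:
play_rows --commands "-0.068 -0.332 -0.027 0 0 0;-0.066 -0.324 -0.079 0 0 0;-0.063 -0.308 -0.13 0 0 0;-0.058 -0.284 -0.178 0 0 0;-0.052 -0.253 -0.221 0 0 0;-0.044 -0.216 -0.258 0 0 0;-0.036 -0.174 -0.29 0 0 0;-0.026 -0.128 -0.314 0 0 0;-0.016 -0.078 -0.331 0 0 0;-0.005 -0.026 -0.339 0 0 0;0.005 0.026 -0.339 0 0 0;0.016 0.078 -0.331 0 0 0;0.026 0.128 -0.314 0 0 0;0.036 0.174 -0.29 0 0 0;0.044 0.216 -0.258 0 0 0;0.052 0.253 -0.221 0 0 0;0.058 0.284 -0.178 0 0 0;0.063 0.308 -0.13 0 0 0;0.066 0.324 -0.079 0 0 0;0.068 0.332 -0.027 0 0 0"

```text
time_s: 56.1
tcp_pos: [0.4666, 0.0343, 0.0507]
ee_rot: [[0.98, -0.201, -0.002], [-0.201, -0.98, -0.003], [-0.001, 0.004, -1.0]]
wrist_force: [0.9, -7.8, -4.6]
gripper_width: 0.299
gripper_force: 30.0
```

Emit:
play_rows --commands "0.068 0.332 0.027 0 0 0;0.066 0.324 0.079 0 0 0;0.063 0.308 0.13 0 0 0;0.058 0.284 0.178 0 0 0;0.052 0.253 0.221 0 0 0;0.044 0.216 0.258 0 0 0;0.036 0.174 0.29 0 0 0;0.026 0.128 0.314 0 0 0;0.016 0.078 0.331 0 0 0;0.005 0.026 0.339 0 0 0;-0.005 -0.026 0.339 0 0 0;-0.016 -0.078 0.331 0 0 0;-0.026 -0.128 0.314 0 0 0;-0.036 -0.174 0.29 0 0 0;-0.044 -0.216 0.258 0 0 0;-0.052 -0.253 0.221 0 0 0;-0.058 -0.284 0.178 0 0 0;-0.063 -0.308 0.13 0 0 0;-0.066 -0.324 0.079 0 0 0;-0.068 -0.332 0.027 0 0 0"

```text
time_s: 58.1
tcp_pos: [0.4672, 0.0364, 0.1809]
ee_rot: [[0.98, -0.201, 0.001], [-0.201, -0.98, 0.002], [0.001, -0.002, -1.0]]
wrist_force: [0.2, 6.0, -9.9]
gripper_width: 0.302
gripper_force: 30.0
```

Emit:
play_rows --commands "0 0 0 0 0 0;0 0 0 0 0 0;0 0 0 0 0 0;0 0 0 0 0 0;0 0 0 0 0 0"

```text
time_s: 58.6
tcp_pos: [0.467, 0.0359, 0.1807]
ee_rot: [[0.98, -0.201, -0.0], [-0.201, -0.98, -0.001], [-0.0, 0.001, -1.0]]
wrist_force: [-1.0, -4.6, -5.0]
gripper_width: 0.3
gripper_force: 30.0
```

Emit:
play_rows --commands "0 0 0 0 0 0;0 0 0 0 0 0;0 0 0 0 0 0;0 0 0 0 0 0;0 0 0 0 0 0;0 0 0 0 0 0;0 0 0.5 0 0 0;0 0 1 0 0 0;0 0 1 0 0 0;0 0 0.7 0 0 0;-0.5 1 0 0 0 0;-0.5 1 0 0 0 0;0 1 0 0 0 0;0 1 0 0 0 0;0 1 0 0 0 0;0 1 0 0 0 0;0 1 0 0 0 0;0 0 0 0 0 0;0 0 0 0 0 0" --grip 75

```text
time_s: 60.5
tcp_pos: [0.4369, 0.2468, 0.2761]
ee_rot: [[0.98, -0.2, -0.001], [-0.2, -0.98, -0.001], [-0.001, 0.001, -1.0]]
wrist_force: [-1.0, 1.1, 0.8]
gripper_width: 0.862
gripper_force: 0.0
```

Run:
```python
from bl import *
t=V("top"); s=V("scene"); a=cv2.resize(s.p[190:300,250:380],None,fx=3,fy=3,interpolation=2); b=cv2.resize(t.p[160:270,300:410],None,fx=3,fy=3,interpolation=2); cv2.imwrite("pics/s10.png",np.hstack([a,b]))
blanks(t)
```

```text
teal none
amber none
green none
red none
```

View pics/s10.png

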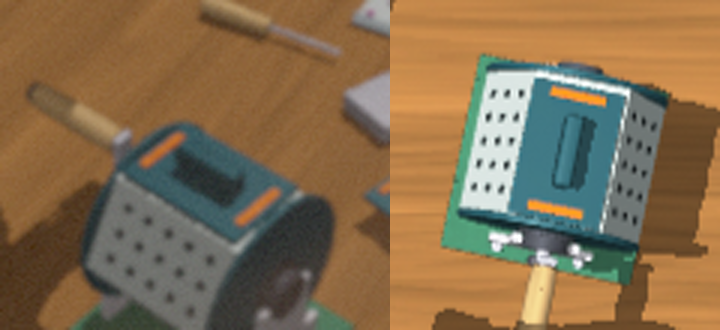

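The door is on top and flush, no blanks are left outside, and the robot is clear of everything.

```bash
python3 -c "
from station import r
print(r.finish_job())"
```

```text
the job is handed in; nothing more can be done
None
```

I handed the job in at about 60 s. All four blanks are in the barrel, the door is clipped home (it held against a 21 N pull), and the crank made three full turns, stopping with the door on top. The hand-in call gave no verdict.

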